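True the clay rollers on the slab and case the sound one

TASK

One of the two wooden, bobbin-shaped clay rollers on the stone slab is out of true. Roll each one along the slab, away from the robot, up to the far metal strip, and leave the first lying there on the slab while you try the second; watch which of them lifts as it turns. Then lay the roller that rolls true in the plywood case, lay the one that lifts in the shallow steel tray, and press the case lid shut until it is past its catch and fully closed, leaving the jar, pot and brush where they are.

Things in the scene. Friction and masses are not known exactly. Their poses are not given: they have to be found in the camera images.
- slab: Fixed pale stone slab, 200 mm (x) by 260 mm (y), 20 mm thick. Origin at the centre of its underside; z up, x away from the robot. Metal strips across its near and far ends stand 5 mm above its top, inner edges at x = -85 and +85 mm. The rollers lie along y, side by side at y about +64 and -64 mm, axes between x = -20 and +18 mm, free to roll
- slab_stop (a point): On the slab's top at the inner foot of the far strip, mid-width. The strip stops a roller with its axis about 13 to 18 mm short of this point. The slab grips the rollers (friction about 0.9): a slow level push from behind against the middle of the thin neck makes them roll, while a push on a barrel may only slide the oval one
- roller_a: Wooden clay roller like a bobbin: two barrels, 33 mm long, joined by a neck 44 mm long, 12 mm thick; 0.1 kg. Origin mid-axis, y along it, z up at the start, turning as it rolls. One (not told which) is round, 40 mm: origin stays 20 mm above the slab's top. The other's barrels are oval, 40 x 47, lying on a flat: origin 20 up, 23.5 at a quarter turn (35 mm), 20 at a half turn; it rocks to a flat
- roller_b: Wooden clay roller like a bobbin: two barrels, 33 mm long, joined by a neck 44 mm long, 12 mm thick; 0.1 kg. Origin mid-axis, y along it, z up at the start, turning as it rolls. One (not told which) is round, 40 mm: origin stays 20 mm above the slab's top. The other's barrels are oval, 40 x 47, lying on a flat: origin 20 up, 23.5 at a quarter turn (35 mm), 20 at a half turn; it rocks to a flat
- case: Fixed open plywood case, outside 115 mm (x) by 150 mm (y) by 52 mm high, walls and floor 5 mm, on either side of the slab. Origin at the centre of its underside, z up, x away from the robot. Lid hinge on the far (+x) rim. A roller lies in it along y, its axis then 25 mm above the underside, clear of the shut lid
- case_catch (a point): The sprung ball catch in the middle of the case's near (-x) wall, 40 mm above the underside. Its spring gives way inwards. Behind it a dark block, 26 mm wide, stands 12 mm into the case, from 30 mm above the underside to the rim
- lid (a joint): Angle of the case's plywood lid (rad): 0 fully shut, 1.57 upright, 2.0 its stop, leaning back. A stiff hinge holds it where it is left; 1 to 2 N at the front edge turns it. It stops ajar at about 0.1 rad, where a bump on its front tab meets the sprung catch; pressing down near the front edge with 6 to 10 N snaps it past, and it then stays shut
- lid_hinge (a point): on the lid's hinge axis, middle of the far rim, 52.5 mm above the table. The lid panel is 123 mm from hinge to front edge, 150 mm wide and 8 mm thick, outwards from the hinge axis
- lid_edge (a point): On the outer (upper when shut) face of the lid, on its centre line, 115 mm from the hinge and 8 mm short of the panel's front edge: a good place to push. A dark metal tab, 34 mm wide, at the front edge reaches 20 mm below the panel's underside when shut, so points in over the case when open
- tray: Fixed open steel tray, outside 115 mm (x) by 150 mm (y) by 30 mm high, walls and floor 4 mm, on the other side of the slab from the case. Origin at the centre of its underside, z up, x away from the robot. A roller lies in it along y, axis about 24 mm above the underside
- jar: bystander: a glass jar, 64 mm across, 90 mm high; origin at the centre of its underside
- nursery_pot: bystander: a black plastic plant pot, 80 mm across, 75 mm high; origin at the centre of its underside
- brush: bystander: a hand brush lying on the table; origin on its underside
Things that resemble listed ones, but are neither listed nor needed, are in the scene too. Of the things that look like the tray, take the one that is farthest to the robot's right at the start.

How it is judged:
By the outcome, as a careful person would: the job done as asked, in the order asked, and still so for the second after the job is handed in, with the robot touching nothing.
It also fails if it takes over 72 s, if anything falls off the work surface, if the arm or the gripper's body presses on something with over 40 N, if the wrist force passes 120 N, or if a joint passes its speed limit or range.

ROBOT

A 6-joint arm with a two-finger parallel gripper is mounted at the origin on the work surface. World frame = base frame: x ahead of the robot, y to its left, z up, the work surface at z = 0. Lengths are in mm, angles in rad, forces in N, time in s.
With the tool pointing down it reaches from about 300 to 775 mm from the base axis. Payload 14.6 kg.
Tool frame: the origin (TCP) lies on the centre line of the jaws, within the pads' length; the fingertips stand manip.finger_overhang ahead of it and the grasp point (between the pads) lies 11 mm behind it (manip.finger_overhang is the distance from the TCP to the fingertips, in mm); y points along the fingers, x is the direction in which the jaws open and shut, and the axes are right-handed (so a half turn about y gives the same grasp; the last joint's range is limited). The gripper opens to 94 mm and grips with 3 to 60 N. Pads are 16 mm wide; open, the fingers measure 119 mm over their backs; the gripper's body (75 mm by 177 mm) begins 78 mm behind the grasp point.
Start: joints at [-0.067, 0.3, 1.521, -0, 1.321, -0.067], TCP at [549.99, -0.002, 213.446] pointing down, gripper open.
Joint ranges: [-3.03, 3.03], [-0.79, 2.21], [0.23, 2.52], [-1.04, 4.18], [0, 3.07], [-2.55, 2.55]. Speed limits (rad/s): [2.22, 2.22, 2.57, 3.14, 3.14, 3.14].

INTERFACE

Orientations are given as [roll, pitch, yaw] about the fixed x, y, z axes, in that order (R = Rz(yaw) Ry(pitch) Rx(roll)).
In Python, from cell import monitor, viewer, ticket, manip gives the robot as it stands.
- The arm moves only by the shell command python3 -m jog 'ROWS' [FORCE]. ROWS is JSON, a list of rows, each an object of numbers: "grip": the finger opening in cm, from 0 to 9.4; "dx", "dy", "dz": the shift along the tool's x, y, z in cm; "spin": the turn about the tool's y in degrees. In form: [{"grip": .., "dx": .., "dy": .., "dz": .., "spin": ..}, ...]. A call has 1 to 20 rows; each row is the pose to reach, as a shift and turn from the pose commanded when the call began, along the tool's axes at that moment; what a row does not reach only later rows make up. A row lasts 1/8 s, in which the tool goes at most 62.5 mm and 10.7 degrees, less where a joint would pass 70% of its speed; a pose out of reach is approached as far as the arm can. A call with a gripper value outside its range is refused whole. The fingers move at their own pace and stop on an object; FORCE is the grip in N (left out, the last holds). Time passes only in rows, so rows that repeat a pose let the fingers close. It gives the time, the measured TCP pose, the force and the opening at its end, in the units of the state.
- monitor.read_state(): the state, without advancing time (a new reading comes with each control period).
- viewer.camera(name): name is "scene" or "side" or "wrist"; returns a dict with "color" (384x512x3 uint8, red, green, blue), "vertical_fov" (degrees; the focal length in pixels is half the picture's height over the tangent of half this angle, whatever the lens; pixels are square), "cx", "cy" (the principal point, pixels), "k1" (the pictures are not rectified: a ray, as slopes to the right and down, at radius r is drawn at 1 + k1 r^2 times it, then the intrinsics apply), "rvec" (rotation vector, rad) and "tvec" (3), from world to camera coordinates, as OpenCV has them. Camera axes: x right, y down, z forward; pixel columns grow to the right and rows downward; lengths in mm; the calibration is good to about 2 mm. A picture is of the moment at which its call begins. There is no depth.
- ticket.sign_off(): hands the job in, once; it reports no verdict.
The state is a dict: "clock": time; "joints": joint angles; "qd": joint speeds; "effort": joint torques, N m; "eef_pos": TCP position; "eef_rot": TCP orientation; "wrist_force": force on the tool from outside, world axes, zero at the start; "moment": the same for the moment, N m; "finger_gap": finger opening in mm.
Only numpy, scipy, OpenCV 4.12 (cv2) and the standard library are available. Lean on these libraries where they do the work, as an engineer would, in place of code of your own. Each camera call takes 0.05 s, during which the arm holds its last target. There are 200 camera calls.

## Working session

There is one attempt and no reset: what is moved stays moved. The work goes in short steps, Python scripts to look and compute and a shell command to move; the robot and the scene stay as the last step left them, time stands still between calls to the robot, and variables do not carry over. Pictures are saved under pics/ and viewed, about 8 in all and at most 12, crops included, and the job is handed in when it is done.

```bash
ls; mkdir -p pics; python3 - <<'E'
from cell import monitor, viewer, ticket, manip
import cv2,numpy as np
s=monitor.read_state(); print(s); print(manip.finger_overhang)
ims=[]
for n in ("scene","side","wrist"):
    c=viewer.camera(n); cv2.imwrite(f'pics/{n}0.png',c['color'][...,::-1])
    print(n,{k:v for k,v in c.items() if k!='color'})
E
```

```text
pics
{'clock': 0.0, 'joints': array([-6.66111913e-02,  3.00464379e-01,  1.52160295e+00,  1.26616922e-05,
        1.32068743e+00, -6.65890648e-02]), 'qd': array([-0.00053149, -0.00165579,  0.00070103, -0.00043384,  0.00035598,
       -0.00010056]), 'effort': array([-1.53750298e-03, -5.31805658e+01, -3.52735734e+01,  7.07558286e-02,
        2.43994006e-02, -4.79655944e-05]), 'eef_pos': array([5.49740624e+02, 1.14433883e-02, 2.12880759e+02]), 'eef_rot': array([-1.57070676e+00,  1.15871463e-03, -2.52156722e-05]), 'wrist_force': array([0.80784537, 0.41436233, 0.65672323]), 'moment': array([ 0.02702696, -0.03354251,  0.00118487]), 'finger_gap': 94.06041272769478}
8.0
scene {'vertical_fov': 46.766604820825506, 'cx': 257.6083020704379, 'cy': 189.3792492317665, 'k1': -0.14678004437207903, 'rvec': array([ 1.46369422,  1.87854231, -0.96787509]), 'tvec': array([ 1.87451909e+00, -2.44126611e+02,  2.04175210e+03])}
side {'vertical_fov': 53.74345645362389, 'cx': 253.74752100476212, 'cy': 201.9417555649125, 'k1': -0.004829748903269044, 'rvec': array([ 1.96618625, -0.86699195,  0.46780456]), 'tvec': array([-265.4539925 ,  294.00969654,  975.42690429])}
wrist {'vertical_fov': 59.29923497160899, 'cx': 259.32384525256816, 'cy': 195.40176803005247, 'k1': 0.0031964326393798016, 'rvec': array([-2.91177247e+00, -1.38895494e-03,  1.85136448e-03]), 'tvec': array([-550.17611621,  -23.97577098,  388.73138843])}
```

View pics/scene0.png

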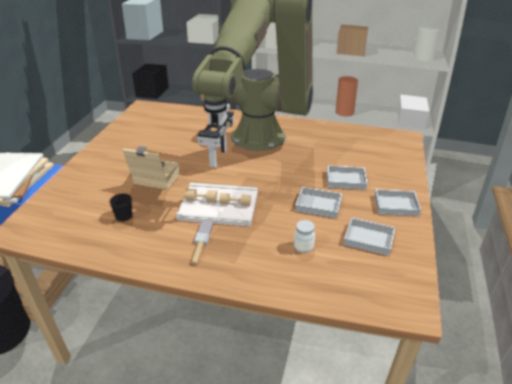

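View pics/side0.png

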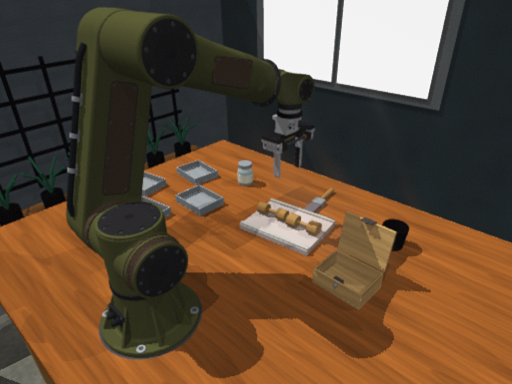

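Scene picture: case (150,168), slab (218,203) with the two rollers side by side at (203,196) and (232,199), pot (121,207), jar (304,236), brush (203,240), and four trays at (347,177), (319,202), (397,203), (369,236). The side picture shows the same things, with the case open at (350,270).

```bash
cat > h.py <<'E'
from cell import monitor, viewer, ticket, manip
import cv2,numpy as np
def intr(c):
    h=c['color'].shape[0]; f=h/2/np.tan(np.radians(c['vertical_fov']/2))
    return np.array([[f,0,c['cx']],[0,f,c['cy']],[0,0,1]]),np.array([c['k1'],0,0,0,0.])
def snap(n,name=None):
    c=viewer.camera(n)
    if name: cv2.imwrite(f'pics/{name}.png',c['color'][...,::-1])
    return c
def ray(c,uv):
    K,d=intr(c); p=cv2.undistortPoints(np.float64(uv).reshape(-1,1,2),K,d).reshape(-1,2)
    R=cv2.Rodrigues(c['rvec'])[0]; o=-R.T@c['tvec']
    return o,np.c_[p,np.ones(len(p))]@R
def onz(c,uv,z):
    o,v=ray(c,uv); return o+v*((z-o[2])/v[:,2:])
def tri(c1,p1,c2,p2):
    (o1,v1),(o2,v2)=ray(c1,p1),ray(c2,p2); v1,v2=v1[0],v2[0]
    s=np.linalg.lstsq(np.c_[v1,-v2],o2-o1,rcond=None)[0]
    a,b=o1+s[0]*v1,o2+s[1]*v2
    return (a+b)/2,np.linalg.norm(a-b)
def proj(c,P):
    K,d=intr(c); return cv2.projectPoints(np.float64(P).reshape(-1,1,3),c['rvec'],c['tvec'],K,d)[0].reshape(-1,2)
E
python3 - <<'E'
from h import *
np.set_printoptions(precision=1,suppress=True)
c=snap('scene'); s=snap('side'); w=snap('wrist')
print('trays',onz(c,[(347,170),(319,195),(397,196),(369,229)],30), 'case',onz(c,[(150,175)],30),'slab',onz(c,[(218,203)],20),'jar',onz(c,[(304,250)],0),'pot',onz(c,[(121,218)],0))
a=cv2.resize(c['color'][125:285,90:430],None,fx=2.35,fy=2.35,interpolation=cv2.INTER_CUBIC)
cv2.imwrite('pics/crop1.png',a[...,::-1])
b=cv2.resize(s['color'][140:320,130:430],None,fx=2.66,fy=2.66,interpolation=cv2.INTER_CUBIC)
cv2.imwrite('pics/crop2.png',b[...,::-1])
E
```

```text
trays [[233.3 423.7  30. ]
 [428.6 337.5  30. ]
 [364.2 620.1  30. ]
 [578.9 526.4  30. ]] case [[ 458.2 -321.8   30. ]] slab [[552.4  -9.7  20. ]] jar [[698.3 328.3  -0. ]] pot [[ 697.4 -327.4    0. ]]
```

View pics/crop1.png

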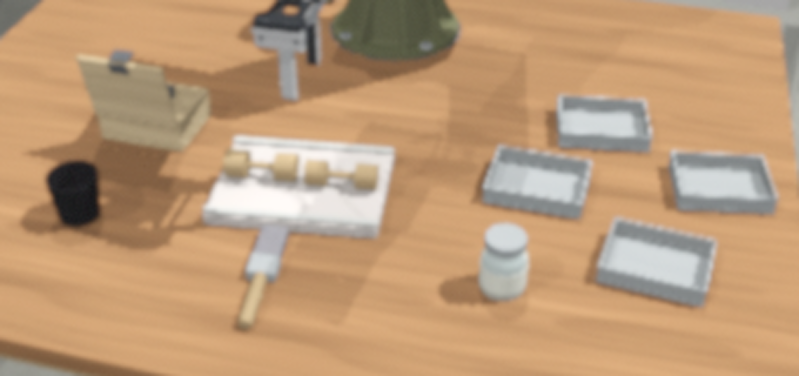

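View pics/crop2.png

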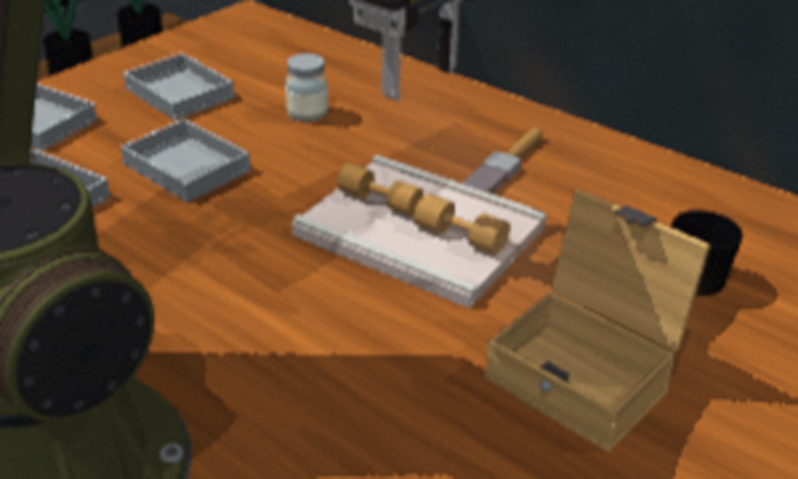

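View pics/wrist0.png

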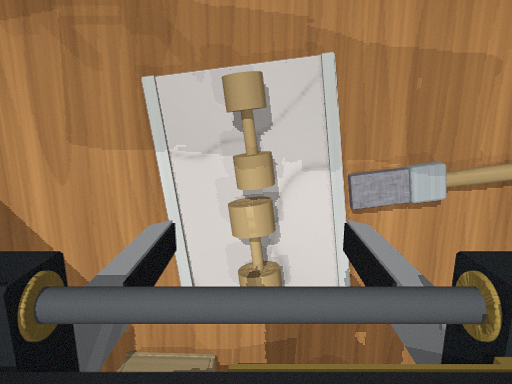

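Possible trays are (347,177), (319,202), (397,203) and (369,236). By ray they lie at y = 424, 338, 620 and 526, so the one farthest right is (319,202), at about (429,338). It shows in crop 1 next to the slab. The case is at about (458,-322) with its lid leaning back, and the wrist view shows necks at (249,132) and (257,251).

```bash
python3 - <<'E'
from h import *
np.set_printoptions(precision=1,suppress=True)
c=snap('wrist'); s=snap('side')
im=c['color']
g=onz(c,[(144,78),(186,270),(333,54),(345,200)],25); print('strip outer edges (z25)\n',g)
yl=np.degrees(np.arctan2(*(g[0]-g[1])[:2])),np.degrees(np.arctan2(*(g[2]-g[3])[:2])); print('lean of y axis toward +x deg',yl)
print('far edge dir',g[2]-g[0])
# wood mask for rollers: print row-extents of brownish non-slab pixels within slab
hsv=cv2.cvtColor(im,cv2.COLOR_RGB2HSV)
m=((hsv[...,1]>75)&(hsv[...,0]>8)&(hsv[...,0]<28)).astype(np.uint8)
for r in range(66,300,6):
    x=np.flatnonzero(m[r,195:330])+195
    if len(x): print(r,x[0],x[-1],len(x),onz(c,[(x.mean(),r)],40)[0])
o,_=ray(c,[(0,0)]); print('cam',o)
E
```

```text
strip outer edges (z25)
 [[ 434.   103.3   25. ]
 [ 466.2 -106.5   25. ]
 [ 623.6  126.1   25. ]
 [ 644.3  -23.3   25. ]]
lean of y axis toward +x deg (np.float64(-8.705418266639604), np.float64(-7.897299269853094))
far edge dir [189.5  22.8   0. ]
66 195 228 34 [504.5 112.7  40. ]
72 241 261 21 [542.4 107.3  40. ]
78 222 261 40 [533.2 101.8  40. ]
84 223 262 40 [534.1  96.3  40. ]
90 223 263 41 [534.5  90.7  40. ]
96 224 264 41 [535.4  85.1  40. ]
102 225 264 40 [535.9  79.5  40. ]
108 226 256 31 [532.4  73.8  40. ]
114 241 252 12 [537.7  68.   40. ]
120 242 252 11 [538.2  62.2  40. ]
126 243 253 11 [539.1  56.4  40. ]
132 243 254 12 [539.6  50.5  40. ]
138 244 255 12 [540.6  44.5  40. ]
144 245 255 11 [541.   38.6  40. ]
150 246 256 11 [542.   32.5  40. ]
156 233 271 39 [543.   26.5  40. ]
162 234 271 38 [543.5  20.3  40. ]
168 235 272 38 [544.5  14.1  40. ]
174 236 273 38 [545.5   7.9  40. ]
180 236 273 38 [545.5   1.6  40. ]
186 237 269 33 [543.9  -4.7  40. ]
198 243 270 28 [547.5 -17.5  40. ]
204 228 271 44 [540.2 -24.   40. ]
210 229 272 44 [541.2 -30.6  40. ]
216 230 273 44 [542.2 -37.2  40. ]
222 231 273 43 [542.7 -43.9  40. ]
228 232 274 43 [543.8 -50.6  40. ]
234 232 267 36 [540.  -57.4  40. ]
240 250 259 10 [545.3 -64.2  40. ]
246 250 260 11 [545.9 -71.1  40. ]
252 251 261 11 [546.9 -78.   40. ]
258 252 262 11 [548. -85.  40.]
264 246 277 32 [552.9 -92.1  40. ]
270 238 279 42 [549.7 -99.2  40. ]
276 239 280 42 [ 550.8 -106.4   40. ]
282 239 280 42 [ 550.8 -113.7   40. ]
cam [550.7  65.6 383.5]
```

```bash
python3 -m jog '[{"grip":0,"dx":-3.7,"dy":5,"dz":4.6,"spin":-7.5},{"grip":0,"dx":-3.7,"dy":9,"dz":4.6,"spin":-7.5},{"grip":0,"dx":-3.7,"dy":12,"dz":4.6,"spin":-7.5},{"grip":0,"dx":-3.7,"dy":12,"dz":4.6,"spin":-7.5},{"grip":0,"dx":-3.7,"dy":12,"dz":4.6,"spin":-7.5},{"grip":0,"dx":-3.7,"dy":12,"dz":4.6,"spin":-7.5}]' 20
python3 - <<'E'
from h import *
c=snap('wrist','w1')
E
```

```text
clock: 1.15
eef_pos: [513.8, 45.9, 94.9]
eef_rot: [-1.571, -0.002, 0.131]
wrist_force: [-0.6, -0.7, -0.8]
finger_gap: 37.4
```

View pics/w1.png

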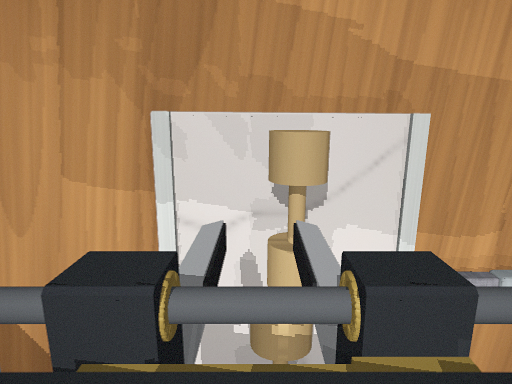

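Wrist view: the slab is square with the picture. Roller A's near neck is at (297,210), its barrel at (299,157), and the closing fingers sit to its left, which is behind it.

```bash
python3 -m jog '[{"grip":0},{"grip":0},{"grip":0},{"grip":0},{"grip":0,"dy":2},{"grip":0,"dy":5.8},{"grip":0,"dy":5.8}]'
python3 - <<'E'
from h import *
np.set_printoptions(precision=1,suppress=True)
c=snap('wrist','w2'); s=snap('side','s2')
im=c['color']
for r in range(60,280,12):
    hsv=cv2.cvtColor(im,cv2.COLOR_RGB2HSV)
    x=np.flatnonzero((hsv[r,:,1]>75)&(hsv[r,:,0]>8)&(hsv[r,:,0]<28)&(abs(np.arange(512)-290)<90))
    if len(x): print(r,x[0],x[-1],len(x))
E
```

```text
60 201 379 179
72 201 379 179
84 201 379 179
96 201 379 179
108 201 379 179
132 270 329 60
144 270 328 59
156 269 328 60
168 269 327 59
180 269 326 58
192 289 305 17
204 289 305 17
216 288 304 17
228 288 289 2
240 268 322 23
252 268 289 22
264 268 292 25
276 268 344 40validation failed for argument at $[0]...
```

View pics/w2.png

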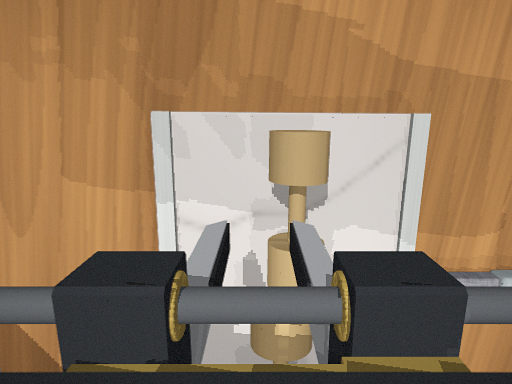

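The move was refused because every row needs all its fields. The picture is unchanged apart from the fingers closing.

```bash
python3 -m jog '[{"grip":0,"dx":0,"dy":0,"dz":0,"spin":0},{"grip":0,"dx":0,"dy":0,"dz":0,"spin":0},{"grip":0,"dx":0,"dy":0,"dz":0,"spin":0},{"grip":0,"dx":0,"dy":0,"dz":0,"spin":0},{"grip":0,"dx":0,"dy":3,"dz":0,"spin":0},{"grip":0,"dx":0,"dy":5.8,"dz":0,"spin":0},{"grip":0,"dx":0,"dy":5.8,"dz":0,"spin":0}]'
cat > ext.py <<'E'
from h import *
import sys
np.set_printoptions(precision=1,suppress=True)
c=snap('wrist',sys.argv[1]); s=snap('side',sys.argv[1]+'s')
hsv=cv2.cvtColor(c['color'],cv2.COLOR_RGB2HSV)
m=(hsv[...,1]>75)&(hsv[...,0]>8)&(hsv[...,0]<28)
for r in range(20,280,12):
    e=np.flatnonzero(np.diff(np.r_[0,m[r].astype(int),0])); a,b=e[::2],e[1::2]
    print(r,[(int(p),int(q)) for p,q in zip(a,b) if 8<q-p<150 and 180<(p+q)/2<420])
E
python3 ext.py w3
```

```text
clock: 2.17
eef_pos: [511.9, 46.0, 34.0]
eef_rot: [-1.57, 0.003, 0.131]
wrist_force: [-0.4, -0.4, 0.3]
finger_gap: 0.7
20 []
32 []
44 []
56 []
68 []
80 []
92 []
104 []
116 []
128 []
140 [(277, 360)]
152 [(276, 359)]
164 [(276, 358)]
176 [(276, 357)]
188 [(276, 356)]
200 [(276, 355)]
212 [(303, 339)]
224 [(302, 325)]
236 [(302, 325)]
248 [(301, 324)]
260 []
272 []
```

```bash
python3 -m jog '[{"grip":0,"dx":0.8,"dy":0,"dz":0,"spin":0},{"grip":0,"dx":1.2,"dy":0,"dz":0,"spin":0},{"grip":0,"dx":1.6,"dy":0,"dz":0,"spin":0},{"grip":0,"dx":2.0,"dy":0,"dz":0,"spin":0},{"grip":0,"dx":2.4,"dy":0,"dz":0,"spin":0},{"grip":0,"dx":2.8,"dy":0,"dz":0,"spin":0},{"grip":0,"dx":3.2,"dy":0,"dz":0,"spin":0},{"grip":0,"dx":3.6,"dy":0,"dz":0,"spin":0},{"grip":0,"dx":4.0,"dy":0,"dz":0,"spin":0},{"grip":0,"dx":4.3,"dy":0,"dz":0,"spin":0}]'; python3 ext.py w4
```

```text
clock: 3.52
eef_pos: [555.9, 51.6, 35.4]
eef_rot: [-1.571, 0.0, 0.131]
wrist_force: [1.0, -0.0, -0.1]
finger_gap: 0.6
20 []
32 []
44 []
56 []
68 []
80 []
92 []
104 []
116 []
128 []
140 [(258, 340)]
152 [(258, 339)]
164 [(258, 338)]
176 [(258, 338)]
188 [(258, 337)]
200 [(258, 336)]
212 [(285, 313)]
224 [(284, 307)]
236 [(286, 307)]
248 [(288, 306)]
260 []
272 []
```

```bash
python3 -m jog '[{"grip":0,"dx":0.4,"dy":0,"dz":0,"spin":0},{"grip":0,"dx":0.8,"dy":0,"dz":0,"spin":0},{"grip":0,"dx":1.2,"dy":0,"dz":0,"spin":0},{"grip":0,"dx":1.6,"dy":0,"dz":0,"spin":0},{"grip":0,"dx":2.0,"dy":0,"dz":0,"spin":0},{"grip":0,"dx":2.4,"dy":0,"dz":0,"spin":0},{"grip":0,"dx":2.7,"dy":0,"dz":0,"spin":0},{"grip":0,"dx":3.0,"dy":0,"dz":0,"spin":0},{"grip":0,"dx":3.2,"dy":0,"dz":0,"spin":0},{"grip":0,"dx":3.4,"dy":0,"dz":0,"spin":0}]'; python3 ext.py w5
```

```text
clock: 4.88
eef_pos: [588.9, 56.0, 35.4]
eef_rot: [-1.571, 0.002, 0.131]
wrist_force: [-12.2, -1.9, 7.9]
finger_gap: 0.4
20 []
32 []
44 []
56 []
68 []
80 []
92 []
104 []
116 []
128 []
140 [(257, 339)]
152 [(257, 338)]
164 [(257, 337)]
176 [(257, 337)]
188 [(257, 336)]
200 [(257, 335)]
212 [(283, 318)]
224 [(284, 306)]
236 [(286, 306)]
248 [(289, 305)]
260 []
272 []
```

```bash
python3 -m jog '[{"grip":0,"dx":-1,"dy":0,"dz":0,"spin":0},{"grip":0,"dx":-2,"dy":-5,"dz":0,"spin":0},{"grip":0,"dx":-5,"dy":-5,"dz":-5,"spin":0},{"grip":0,"dx":-8,"dy":-5,"dz":-10,"spin":0},{"grip":0,"dx":-8.7,"dy":-5,"dz":-12.7,"spin":0},{"grip":0,"dx":-8.7,"dy":-5,"dz":-12.7,"spin":0},{"grip":0,"dx":-8.7,"dy":-5,"dz":-12.7,"spin":0},{"grip":0,"dx":-8.7,"dy":-2,"dz":-12.7,"spin":0},{"grip":0,"dx":-8.7,"dy":0,"dz":-12.7,"spin":0},{"grip":0,"dx":-8.7,"dy":0,"dz":-12.7,"spin":0}]'; python3 ext.py w6
```

```text
clock: 6.22
eef_pos: [519.0, -80.0, 34.3]
eef_rot: [-1.57, 0.002, 0.132]
wrist_force: [0.6, 1.1, -0.0]
finger_gap: 0.4
20 []
32 []
44 []
56 []
68 []
80 []
92 []
104 []
116 []
128 []
140 [(269, 366)]
152 [(269, 366)]
164 [(269, 365)]
176 [(268, 364)]
188 [(268, 363)]
200 [(268, 362)]
212 [(292, 351)]
224 [(302, 325)]
236 [(301, 324)]
248 [(300, 323)]
260 []
272 []
```

```bash
python3 -m jog '[{"grip":0,"dx":0.8,"dy":0,"dz":0,"spin":0},{"grip":0,"dx":1.2,"dy":0,"dz":0,"spin":0},{"grip":0,"dx":1.5,"dy":0,"dz":0,"spin":0},{"grip":0,"dx":1.8,"dy":0,"dz":0,"spin":0},{"grip":0,"dx":2.1,"dy":0,"dz":0,"spin":0},{"grip":0,"dx":2.4,"dy":0,"dz":0,"spin":0},{"grip":0,"dx":2.7,"dy":0,"dz":0,"spin":0},{"grip":0,"dx":3.0,"dy":0,"dz":0,"spin":0},{"grip":0,"dx":3.3,"dy":0,"dz":0,"spin":0},{"grip":0,"dx":3.6,"dy":0,"dz":0,"spin":0},{"grip":0,"dx":3.9,"dy":0,"dz":0,"spin":0},{"grip":0,"dx":4.2,"dy":0,"dz":0,"spin":0}]'; python3 ext.py w7
```

```text
clock: 7.82
eef_pos: [561.5, -75.7, 35.4]
eef_rot: [-1.571, 0.0, 0.131]
wrist_force: [0.2, -0.3, -1.1]
finger_gap: 0.8
20 []
32 []
44 []
56 []
68 []
80 []
92 []
104 []
116 []
128 []
140 [(257, 343)]
152 [(257, 342)]
164 [(257, 342)]
176 [(257, 341)]
188 [(257, 340)]
200 [(257, 339)]
212 [(273, 331)]
224 [(285, 308)]
236 [(286, 308)]
248 [(289, 307)]
260 []
272 []
```

```bash
python3 -m jog '[{"grip":0,"dx":0.3,"dy":0,"dz":0,"spin":0},{"grip":0,"dx":0.6,"dy":0,"dz":0,"spin":0},{"grip":0,"dx":0.9,"dy":0,"dz":0,"spin":0},{"grip":0,"dx":1.2,"dy":0,"dz":0,"spin":0},{"grip":0,"dx":1.5,"dy":0,"dz":0,"spin":0},{"grip":0,"dx":1.8,"dy":0,"dz":0,"spin":0},{"grip":0,"dx":2.1,"dy":0,"dz":0,"spin":0},{"grip":0,"dx":2.4,"dy":0,"dz":0,"spin":0},{"grip":0,"dx":2.7,"dy":0,"dz":0,"spin":0},{"grip":0,"dx":3.0,"dy":0,"dz":0,"spin":0},{"grip":0,"dx":3.3,"dy":0,"dz":0,"spin":0},{"grip":0,"dx":3.6,"dy":0,"dz":0,"spin":0},{"grip":0,"dx":3.8,"dy":0,"dz":0,"spin":0},{"grip":0,"dx":3.8,"dy":0,"dz":0,"spin":0}]'; python3 ext.py w8
```

```text
clock: 9.68
eef_pos: [599.0, -70.8, 35.4]
eef_rot: [-1.571, 0.0, 0.131]
wrist_force: [-0.2, 0.7, -0.1]
finger_gap: 0.2
20 [(270, 354)]
32 [(265, 354)]
44 [(265, 353)]
56 [(265, 352)]
68 [(265, 351)]
80 [(265, 351)]
92 [(265, 350)]
104 []
116 [(355, 366)]
128 []
140 [(250, 347)]
152 [(250, 346)]
164 [(251, 345)]
176 [(250, 344)]
188 [(250, 344), (350, 481)]
200 [(250, 343)]
212 [(284, 308)]
224 [(284, 307)]
236 [(286, 307)]
248 [(289, 306)]
260 []
272 []
```

```bash
python3 -m jog '[{"grip":0,"dx":0.2,"dy":0,"dz":0,"spin":0},{"grip":0,"dx":0.35,"dy":0,"dz":0,"spin":0},{"grip":0,"dx":0.5,"dy":0,"dz":0,"spin":0},{"grip":0,"dx":0.5,"dy":0,"dz":0,"spin":0}]'; python3 ext.py w9|tail -13
```

```text
clock: 10.28
eef_pos: [601.4, -70.5, 35.6]
eef_rot: [-1.57, 0.007, 0.131]
wrist_force: [-23.8, -2.1, 16.5]
finger_gap: 0.8
128 []
140 [(250, 346)]
152 [(250, 345)]
164 [(250, 344)]
176 [(250, 344)]
188 [(250, 343), (346, 478)]
200 [(250, 342)]
212 [(284, 307)]
224 [(283, 306)]
236 [(286, 306)]
248 [(289, 305)]
260 []
272 []
```

```bash
python3 -m jog '[{"grip":0,"dx":-1.5,"dy":0,"dz":0,"spin":0},{"grip":0,"dx":-2,"dy":-6,"dz":0,"spin":0},{"grip":0,"dx":-4,"dy":-12,"dz":0,"spin":0},{"grip":0,"dx":-8,"dy":-17,"dz":-3,"spin":3},{"grip":0,"dx":-12,"dy":-20,"dz":-7,"spin":7.5},{"grip":0,"dx":-15,"dy":-20,"dz":-12,"spin":7.5},{"grip":0,"dx":-17,"dy":-20,"dz":-16,"spin":7.5},{"grip":0,"dx":-17,"dy":-20,"dz":-20,"spin":7.5},{"grip":0,"dx":-17,"dy":-20,"dz":-20,"spin":7.5},{"grip":0,"dx":-17,"dy":-20,"dz":-20,"spin":7.5},{"grip":0,"dx":-17,"dy":-20,"dz":-20,"spin":7.5}]'; python3 - <<'E'
from h import *
c=snap('wrist','w10'); s=snap('side','s10')
a=cv2.resize(s['color'][205:325,290:430],None,fx=3,fy=3,interpolation=cv2.INTER_CUBIC)
o=np.zeros((384+0,512+0,3),np.uint8)
w=c['color']; h=384; out=np.zeros((h,800,3),np.uint8); out[:,:512]=w; b=cv2.resize(s['color'][200:325,295:391],(288,375)); out[:375,512:]=b
cv2.imwrite('pics/v10.png',out[...,::-1])
E
```

```text
clock: 11.75
eef_pos: [461.7, -289.7, 235.6]
eef_rot: [-1.571, -0.0, 0.001]
wrist_force: [0.5, -0.5, -0.5]
finger_gap: 0.5
```

View pics/v10.png

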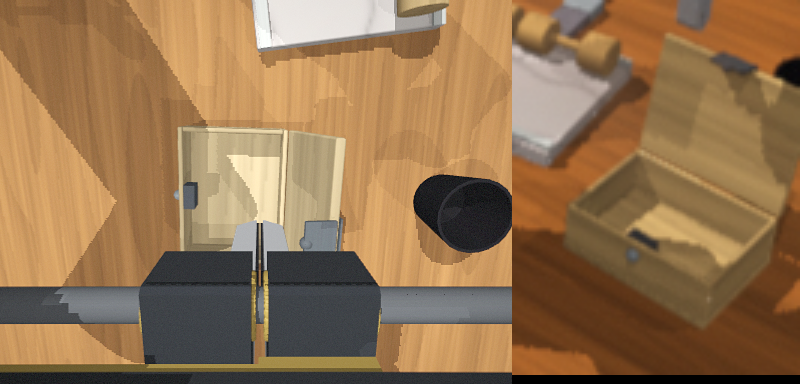

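Wrist view (left): case rim corners at (178,127) and (288,129), catch block (190,195), ball (176,195), and the lid's leaning top corner at (345,138). On the right, the side view shows the lid leaning back past upright.

```bash
python3 - <<'E'
from h import *
np.set_printoptions(precision=1,suppress=True)
c=snap('wrist'); s=snap('side')
print('rim z52', onz(c,[(178,127),(181,248),(285,129),(284,215)],52))
print('block',onz(c,[(183,195),(197,195),(190,182),(190,208)],52),'ball',onz(c,[(175,195)],40))
o,v=ray(c,[(345,138)]); v=v[0]
for z in (150,160,165,170,175): print(z,o+v*((z-o[2])/v[2]))
E
```

```text
rim z52 [[ 378.6 -235.    52. ]
 [ 374.9 -367.6   52. ]
 [ 488.7 -236.7   52. ]
 [ 489.4 -329.    52. ]]
block [[ 380.2 -306.8   52. ]
 [ 395.3 -306.7   52. ]
 [ 388.4 -292.5   52. ]
 [ 387.1 -321.3   52. ]] ball [[ 368.5 -309.6   40. ]]
150 [ 526.5 -239.8  150. ]
160 [ 524.  -239.2  160. ]
165 [ 522.7 -238.9  165. ]
170 [ 521.5 -238.6  170. ]
175 [ 520.2 -238.3  175. ]
```

```bash
python3 -m jog '[{"grip":0,"dx":0,"dy":5,"dz":2,"spin":0},{"grip":0,"dx":0,"dy":10.5,"dz":2,"spin":0},{"grip":0,"dx":1.5,"dy":10.5,"dz":2,"spin":0},{"grip":0,"dx":2.5,"dy":10.5,"dz":2,"spin":0},{"grip":0,"dx":3.2,"dy":10.5,"dz":2,"spin":0},{"grip":0,"dx":3.9,"dy":10.5,"dz":2,"spin":0},{"grip":0,"dx":4.4,"dy":10.5,"dz":2,"spin":0},{"grip":0,"dx":4.7,"dy":10.5,"dz":2,"spin":0},{"grip":0,"dx":4.7,"dy":10.5,"dz":2,"spin":0}]'
```

```text
clock: 13.08
eef_pos: [508.6, -270.6, 130.5]
eef_rot: [-1.571, -0.0, 0.0]
wrist_force: [-0.3, -0.5, 1.1]
finger_gap: 0.4
```

```bash
python3 -m jog '[{"grip":0,"dx":0.3,"dy":0,"dz":0,"spin":0},{"grip":0,"dx":0.6,"dy":0,"dz":0,"spin":0},{"grip":0,"dx":0.9,"dy":0,"dz":0,"spin":0}]';python3 - <<'E'
from h import *
snap('side','s11')
E
```

```text
clock: 13.45
eef_pos: [515.4, -270.6, 130.1]
eef_rot: [-1.57, 0.006, -0.0]
wrist_force: [-30.4, 0.0, 11.9]
finger_gap: 0.4
```

```bash
python3 -m jog '[{"grip":0,"dx":-5,"dy":-2,"dz":0,"spin":0},{"grip":0,"dx":-5,"dy":-8,"dz":0,"spin":0},{"grip":2.6,"dx":-3,"dy":-9,"dz":6,"spin":0},{"grip":2.6,"dx":0,"dy":-9,"dz":12,"spin":0},{"grip":2.6,"dx":3,"dy":-9,"dz":17,"spin":0},{"grip":2.6,"dx":6,"dy":-8,"dz":23,"spin":-4},{"grip":2.6,"dx":8,"dy":-5,"dz":28,"spin":-7.5},{"grip":2.6,"dx":9,"dy":-1,"dz":32.9,"spin":-7.5},{"grip":2.6,"dx":9,"dy":2,"dz":32.9,"spin":-7.5},{"grip":2.6,"dx":9,"dy":2,"dz":32.9,"spin":-7.5},{"grip":2.6,"dx":9,"dy":2,"dz":32.9,"spin":-7.5}]'; python3 ext.py w12
```

```text
clock: 14.88
eef_pos: [608.2, 57.8, 112.1]
eef_rot: [-1.571, -0.002, 0.13]
wrist_force: [0.5, -0.3, 1.2]
finger_gap: 25.9
20 []
32 []
44 []
56 []
68 []
80 []
92 []
104 []
116 []
128 []
140 [(228, 283)]
152 [(228, 283)]
164 [(228, 283)]
176 [(228, 282)]
188 [(247, 263)]
200 [(248, 263)]
212 [(248, 263)]
224 [(248, 263)]
236 [(236, 281)]
248 [(236, 281)]
260 [(234, 281)]
272 [(232, 280)]
```

```bash
python3 -m jog '[{"grip":2.6,"dx":-0.25,"dy":4,"dz":0,"spin":0},{"grip":2.6,"dx":-0.25,"dy":6.5,"dz":0,"spin":0},{"grip":2.6,"dx":-0.25,"dy":7.5,"dz":0,"spin":0},{"grip":2.6,"dx":-0.25,"dy":7.5,"dz":0,"spin":0},{"grip":0.8,"dx":-0.25,"dy":7.5,"dz":0,"spin":0},{"grip":0.8,"dx":-0.25,"dy":7.5,"dz":0,"spin":0},{"grip":0.8,"dx":-0.25,"dy":7.5,"dz":0,"spin":0},{"grip":0.8,"dx":-0.25,"dy":7.5,"dz":0,"spin":0},{"grip":0.8,"dx":-0.25,"dy":5,"dz":0,"spin":0},{"grip":0.8,"dx":-0.25,"dy":0,"dz":0,"spin":0},{"grip":0.8,"dx":-0.25,"dy":0,"dz":0,"spin":0}]' 30; python3 ext.py w13
```

```text
clock: 16.35
eef_pos: [606.7, 58.2, 114.4]
eef_rot: [-1.571, -0.007, 0.131]
wrist_force: [0.4, 0.1, -1.3]
finger_gap: 11.3
20 []
32 []
44 []
56 []
68 []
80 []
92 []
104 []
116 []
128 []
140 []
152 []
164 []
176 []
188 []
200 []
212 [(249, 271)]
224 [(248, 271)]
236 [(249, 271)]
248 [(249, 271)]
260 [(249, 271)]
272 [(248, 271)]
```

```bash
python3 -m jog '[{"grip":0.8,"dx":-0.2,"dy":-6,"dz":0,"spin":0},{"grip":0.8,"dx":-2,"dy":-12,"dz":0,"spin":0},{"grip":0.8,"dx":-5,"dy":-12,"dz":-5,"spin":2},{"grip":0.8,"dx":-8,"dy":-12,"dz":-10,"spin":4},{"grip":0.8,"dx":-11,"dy":-12,"dz":-15,"spin":6},{"grip":0.8,"dx":-14,"dy":-12,"dz":-20,"spin":8.5},{"grip":0.8,"dx":-17,"dy":-12,"dz":-25,"spin":8.5},{"grip":0.8,"dx":-20,"dy":-12,"dz":-30,"spin":8.5},{"grip":0.8,"dx":-23.2,"dy":-12,"dz":-34,"spin":8.5},{"grip":0.8,"dx":-23.2,"dy":-12,"dz":-34,"spin":8.5},{"grip":0.8,"dx":-23.2,"dy":-12,"dz":-34,"spin":8.5}]'; python3 - <<'E'
from h import *
np.set_printoptions(precision=1,suppress=True)
c=snap('wrist','w14'); s=snap('side','s14')
o=np.hstack([c['color'][:,100:440],cv2.resize(s['color'][110:325,270:460],(340,384))])
cv2.imwrite('pics/v14.png',o[...,::-1])
print(proj(c,[(420,-310,52),(377,-309,52),(434,-235,52),(492,-237,52)]))
E
```

```text
clock: 17.82
eef_pos: [419.4, -308.8, 229.4]
eef_rot: [-1.569, 0.001, -0.018]
wrist_force: [-0.5, 0.5, -0.4]
finger_gap: 11.3
[[259.5 182.2]
 [218.5 181.9]
 [272.3 108.1]
 [330.4 109.1]]
```

View pics/v14.png

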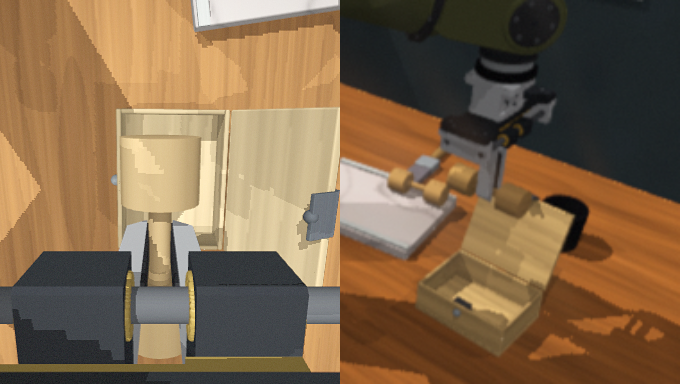

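The wrist half shows roller A held over the case; the rim, at columns 217–329, matches the prediction. The lid is now fully back, with its tab clear at (320,215). Going down.

```bash
python3 -m jog '[{"grip":0.8,"dx":0,"dy":6,"dz":0,"spin":0},{"grip":0.8,"dx":0,"dy":12,"dz":0,"spin":0},{"grip":0.8,"dx":0,"dy":16,"dz":0,"spin":0},{"grip":0.8,"dx":0,"dy":18.5,"dz":0,"spin":0},{"grip":0.8,"dx":0,"dy":19.8,"dz":0,"spin":0},{"grip":0.8,"dx":0,"dy":20.4,"dz":0,"spin":0},{"grip":0.8,"dx":0,"dy":20.4,"dz":0,"spin":0}]'
```

```text
clock: 18.8
eef_pos: [419.7, -309.3, 26.9]
eef_rot: [-1.571, -0.0, -0.017]
wrist_force: [0.5, 0.3, 0.4]
finger_gap: 11.2
```

```bash
python3 -m jog '[{"grip":0.8,"dx":0,"dy":0.2,"dz":0,"spin":0},{"grip":0.8,"dx":0,"dy":0.4,"dz":0,"spin":0},{"grip":0.8,"dx":0,"dy":0.4,"dz":0,"spin":0}]'
```

```text
clock: 19.18
eef_pos: [419.4, -309.3, 22.5]
eef_rot: [-1.571, -0.0, -0.017]
wrist_force: [-0.5, -0.3, -0.7]
finger_gap: 11.1
```

```bash
python3 -m jog '[{"grip":0.8,"dx":0,"dy":0.15,"dz":0,"spin":0},{"grip":1.4,"dx":0,"dy":0.15,"dz":0,"spin":0},{"grip":1.8,"dx":0,"dy":0.15,"dz":0,"spin":0},{"grip":1.8,"dx":0,"dy":0.15,"dz":0,"spin":0},{"grip":1.8,"dx":0,"dy":-2,"dz":0,"spin":0},{"grip":1.8,"dx":0,"dy":-8,"dz":0,"spin":0},{"grip":1.8,"dx":0,"dy":-14,"dz":0,"spin":0},{"grip":1.8,"dx":0,"dy":-20,"dz":0,"spin":0},{"grip":1.8,"dx":0,"dy":-20,"dz":0,"spin":0}]'; python3 ext.py w15
```

```text
clock: 20.3
eef_pos: [420.5, -310.2, 226.9]
eef_rot: [-1.576, -0.006, -0.017]
wrist_force: [-0.4, -0.2, -0.7]
finger_gap: 17.9
20 []
32 []
44 []
56 []
68 []
80 []
92 []
104 []
116 [(216, 241), (281, 292), (301, 323)]
128 [(217, 285), (301, 323)]
140 [(217, 281)]
152 [(217, 233), (239, 280)]
164 [(222, 236), (237, 264)]
176 [(232, 264)]
188 [(246, 266), (268, 279)]
200 [(225, 281)]
212 [(219, 282)]
224 [(243, 252), (253, 274), (395, 406)]
236 [(243, 253), (258, 272), (307, 317)]
248 [(243, 276), (308, 322)]
260 [(242, 277)]
272 [(241, 279)]
```

```bash
python3 -m jog '[{"grip":2.6,"dx":4,"dy":0,"dz":5,"spin":-2},{"grip":2.6,"dx":8,"dy":0,"dz":9.5,"spin":-4},{"grip":2.6,"dx":12,"dy":0,"dz":14,"spin":-6},{"grip":2.6,"dx":16,"dy":3,"dz":18,"spin":-8.5},{"grip":2.6,"dx":18,"dy":7,"dz":22,"spin":-8.5},{"grip":2.6,"dx":19.3,"dy":11.5,"dz":24.5,"spin":-8.5},{"grip":2.6,"dx":19.3,"dy":11.5,"dz":24.5,"spin":-8.5},{"grip":2.6,"dx":19.3,"dy":11.5,"dz":24.5,"spin":-8.5},{"grip":2.6,"dx":19.3,"dy":11.5,"dz":24.5,"spin":-8.5}]'; python3 ext.py w16
```

```text
clock: 21.52
eef_pos: [616.9, -68.9, 109.0]
eef_rot: [-1.571, -0.002, 0.13]
wrist_force: [-0.3, 0.1, 0.2]
finger_gap: 25.8
20 []
32 []
44 []
56 []
68 []
80 []
92 []
104 []
116 [(304, 314)]
128 []
140 [(225, 291)]
152 [(226, 291)]
164 [(226, 291), (302, 311)]
176 [(226, 291)]
188 [(250, 266)]
200 [(250, 266)]
212 [(250, 266)]
224 [(250, 266)]
236 [(236, 283)]
248 [(236, 283)]
260 [(234, 285)]
272 [(232, 287)]
```

```bash
python3 -m jog '[{"grip":2.6,"dx":0,"dy":4,"dz":0,"spin":0},{"grip":2.6,"dx":0,"dy":6.3,"dz":0,"spin":0},{"grip":2.6,"dx":0,"dy":7.3,"dz":0,"spin":0},{"grip":2.6,"dx":0,"dy":7.3,"dz":0,"spin":0},{"grip":0.8,"dx":0,"dy":7.3,"dz":0,"spin":0},{"grip":0.8,"dx":0,"dy":7.3,"dz":0,"spin":0},{"grip":0.8,"dx":0,"dy":7.3,"dz":0,"spin":0},{"grip":0.8,"dx":0,"dy":7.3,"dz":0,"spin":0}]' 30; python3 -m jog '[{"grip":0.8,"dx":0,"dy":-5,"dz":0,"spin":0},{"grip":0.8,"dx":0,"dy":-11,"dz":0,"spin":0},{"grip":0.8,"dx":-4,"dy":-17,"dz":2,"spin":0},{"grip":0.8,"dx":-6,"dy":-20,"dz":8,"spin":0},{"grip":0.8,"dx":-8,"dy":-20,"dz":14,"spin":0},{"grip":0.8,"dx":-10,"dy":-20,"dz":20,"spin":0},{"grip":0.8,"dx":-12,"dy":-20,"dz":26,"spin":0},{"grip":0.8,"dx":-14,"dy":-20,"dz":31,"spin":0},{"grip":0.8,"dx":-14,"dy":-20,"dz":34,"spin":0},{"grip":0.8,"dx":-14,"dy":-20,"dz":34,"spin":0},{"grip":0.8,"dx":-14,"dy":-20,"dz":34,"spin":0}]'; python3 - <<'E'
from h import *
np.set_printoptions(precision=1,suppress=True)
c=snap('wrist','w17')
print(proj(c,[(429,338,30)]))
E
```

```text
clock: 22.62
eef_pos: [617.1, -67.8, 35.5]
eef_rot: [-1.571, -0.001, 0.131]
wrist_force: [-0.9, -0.3, 6.1]
finger_gap: 10.8
clock: 24.0
eef_pos: [433.5, 250.7, 234.4]
eef_rot: [-1.571, 0.0, 0.131]
wrist_force: [0.2, 0.0, -1.0]
finger_gap: 11.1
[[265.4  95.6]]
```

View pics/w17.png

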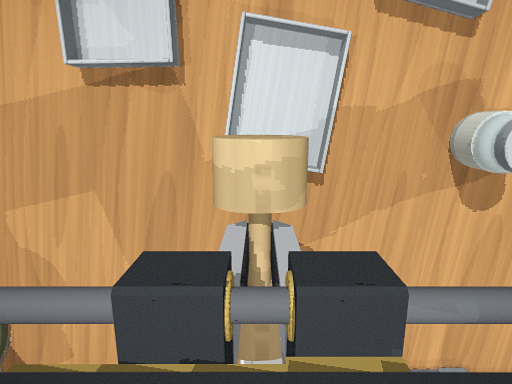

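Roller B is held. The tray's rim corners are at (243,13), (351,32) and (322,172), and its left edge passes through (229,133). The other tray, at upper left, is not the one.

```bash
python3 - <<'E'
from h import *
np.set_printoptions(precision=1,suppress=True)
c=snap('wrist')
g=onz(c,[(243,13),(351,32),(322,172)],30)[:,:2]; print(g, np.linalg.norm(g[1]-g[0]),np.linalg.norm(g[2]-g[1]))
ctr=(g[0]+g[2])/2; e=g[1]-g[2]; f=g[1]-g[0]
print('centre',ctr,'yaw',np.degrees(np.arctan2(-e[0],e[1])),np.degrees(np.arctan2(f[1],f[0])))
p=monitor.read_state(); print(p['eef_pos']); d=ctr-p['eef_pos'][:2]; y=p['eef_rot'][2]
print('tool dx,dz',d[0]*np.cos(y)+d[1]*np.sin(y),-d[0]*np.sin(y)+d[1]*np.cos(y),y)
E
```

```text
[[396.  414.2]
 [507.7 411. ]
 [503.3 264.4]] 111.76490569291926 146.68639560060905
centre [449.7 339.3] yaw -1.7113650118699344 -1.6394510794121788
[433.8 250.2 234.4]
tool dx,dz 27.294059101940128 86.27579324609397 0.12969832912673507
```

```bash
python3 -m jog '[{"grip":0.8,"dx":1.3,"dy":0,"dz":4.5,"spin":4.6},{"grip":0.8,"dx":2.7,"dy":0,"dz":8.6,"spin":9.2},{"grip":0.8,"dx":2.7,"dy":0,"dz":8.6,"spin":9.2},{"grip":0.8,"dx":2.7,"dy":6,"dz":8.6,"spin":9.2},{"grip":0.8,"dx":2.7,"dy":12,"dz":8.6,"spin":9.2},{"grip":0.8,"dx":2.7,"dy":17,"dz":8.6,"spin":9.2},{"grip":0.8,"dx":2.7,"dy":20,"dz":8.6,"spin":9.2},{"grip":0.8,"dx":2.7,"dy":20.9,"dz":8.6,"spin":9.2},{"grip":0.8,"dx":2.7,"dy":20.9,"dz":8.6,"spin":9.2},{"grip":0.8,"dx":2.7,"dy":20.9,"dz":8.6,"spin":9.2}]'; python3 -m jog '[{"grip":0.8,"dx":0,"dy":0.15,"dz":0,"spin":0},{"grip":0.8,"dx":0,"dy":0.3,"dz":0,"spin":0},{"grip":0.8,"dx":0,"dy":0.3,"dz":0,"spin":0}]'
```

```text
clock: 25.35
eef_pos: [449.8, 340.0, 27.0]
eef_rot: [-1.57, -0.002, -0.03]
wrist_force: [-0.7, -0.0, -1.2]
finger_gap: 11.3
clock: 25.72
eef_pos: [448.9, 339.9, 22.5]
eef_rot: [-1.571, 0.0, -0.03]
wrist_force: [0.6, -0.4, -1.4]
finger_gap: 10.9
```

```bash
python3 -m jog '[{"grip":0.8,"dx":0,"dy":0.2,"dz":0,"spin":0},{"grip":0.8,"dx":0,"dy":0.2,"dz":0,"spin":0},{"grip":1.4,"dx":0,"dy":0.2,"dz":0,"spin":0},{"grip":2.2,"dx":0,"dy":0.2,"dz":0,"spin":0},{"grip":2.6,"dx":0,"dy":0.2,"dz":0,"spin":0},{"grip":2.6,"dx":0,"dy":0.2,"dz":0,"spin":0},{"grip":2.6,"dx":0,"dy":-2,"dz":0,"spin":0},{"grip":2.6,"dx":0,"dy":-8,"dz":0,"spin":0},{"grip":2.6,"dx":0,"dy":-14,"dz":0,"spin":0},{"grip":0,"dx":0,"dy":-20,"dz":0,"spin":0},{"grip":0,"dx":0,"dy":-20,"dz":-5,"spin":0},{"grip":0,"dx":0,"dy":-20,"dz":-10,"spin":0},{"grip":0,"dx":0,"dy":-20,"dz":-10,"spin":0}]'; python3 - <<'E'
from h import *
c=snap('wrist','w18'); s=snap('scene','c18')
a=cv2.resize(s['color'][130:260,100:430],(800,315)); cv2.imwrite('pics/v18.png',np.vstack([np.pad(c['color'][:240],((0,0),(0,288),(0,0))),a])[...,::-1])
E
```

```text
clock: 27.35
eef_pos: [446.1, 237.8, 223.0]
eef_rot: [-1.571, -0.001, -0.032]
wrist_force: [-0.2, 0.4, -0.7]
finger_gap: 0.3
```

View pics/v18.png

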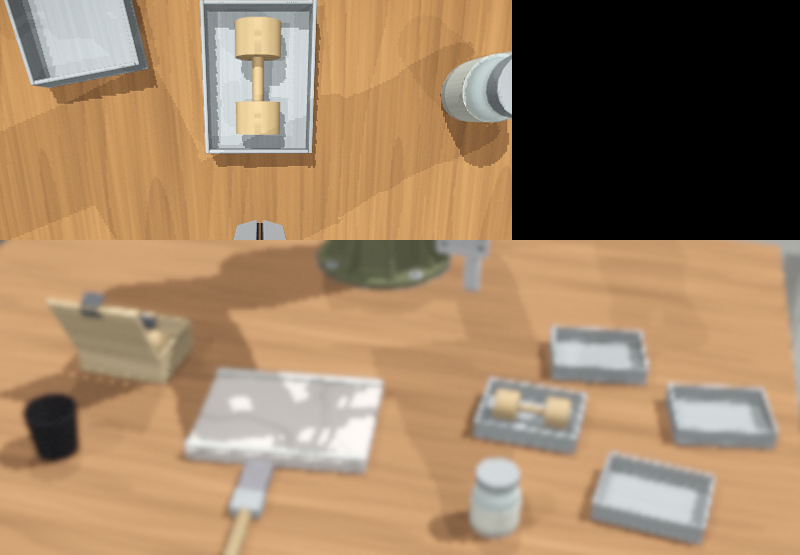

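B lies in the tray at (258,75) in the wrist crop. The scene crop shows an empty slab, A inside the case by the lid, and the jar, pot and brush in place. Next, go behind the lid.

```bash
python3 -m jog '[{"grip":0,"dx":2,"dy":0,"dz":-5,"spin":0},{"grip":0,"dx":5,"dy":0,"dz":-10,"spin":0},{"grip":0,"dx":8,"dy":0,"dz":-15,"spin":0},{"grip":0,"dx":11,"dy":0,"dz":-20,"spin":0},{"grip":0,"dx":14,"dy":0,"dz":-25,"spin":0},{"grip":0,"dx":16,"dy":0,"dz":-30,"spin":0},{"grip":0,"dx":16,"dy":0,"dz":-35,"spin":0},{"grip":0,"dx":16,"dy":0,"dz":-40,"spin":0},{"grip":0,"dx":16,"dy":0,"dz":-45,"spin":0},{"grip":0,"dx":16,"dy":0,"dz":-50,"spin":0},{"grip":0,"dx":16,"dy":0,"dz":-54.3,"spin":0},{"grip":0,"dx":16,"dy":0,"dz":-54.3,"spin":0},{"grip":0,"dx":16,"dy":0,"dz":-54.3,"spin":0},{"grip":0,"dx":16,"dy":3.5,"dz":-54.3,"spin":0},{"grip":0,"dx":16,"dy":7,"dz":-54.3,"spin":0},{"grip":0,"dx":16,"dy":7,"dz":-54.3,"spin":0}]'
```

```text
clock: 29.45
eef_pos: [589.5, -305.5, 150.2]
eef_rot: [-1.568, 0.004, -0.028]
wrist_force: [-0.2, 0.3, 0.5]
finger_gap: 0.7
```

```bash
python3 -m jog '[{"grip":0,"dx":-2,"dy":0,"dz":0,"spin":0},{"grip":0,"dx":-3.5,"dy":-0.4,"dz":0,"spin":0},{"grip":0,"dx":-5,"dy":-0.8,"dz":-0.2,"spin":0},{"grip":0,"dx":-6.4,"dy":-1,"dz":-0.3,"spin":0},{"grip":0,"dx":-7.7,"dy":-1,"dz":-0.4,"spin":0},{"grip":0,"dx":-9,"dy":-1,"dz":-0.5,"spin":0},{"grip":0,"dx":-10.3,"dy":-0.9,"dz":-0.6,"spin":0},{"grip":0,"dx":-11.6,"dy":-0.6,"dz":-0.7,"spin":0},{"grip":0,"dx":-12.8,"dy":-0.1,"dz":-0.8,"spin":0},{"grip":0,"dx":-14,"dy":0.6,"dz":-0.8,"spin":0},{"grip":0,"dx":-15,"dy":1.3,"dz":-0.8,"spin":0},{"grip":0,"dx":-15.9,"dy":2.3,"dz":-0.9,"spin":0},{"grip":0,"dx":-16.7,"dy":3.3,"dz":-0.9,"spin":0},{"grip":0,"dx":-17.2,"dy":4,"dz":-0.9,"spin":0},{"grip":0,"dx":-17.6,"dy":4.8,"dz":-0.9,"spin":0}]'; python3 - <<'E'
from h import *
c=snap('side','s19'); w=snap('wrist','w19')
o=np.hstack([w['color'][:,60:460],cv2.resize(c['color'][140:320,270:458],(400,384))])
cv2.imwrite('pics/v19.png',o[...,::-1])
E
```

```text
clock: 31.32
eef_pos: [413.4, -311.3, 103.9]
eef_rot: [-1.571, 0.0, -0.03]
wrist_force: [-0.7, 0.2, 0.8]
finger_gap: 0.5
```

View pics/v19.png

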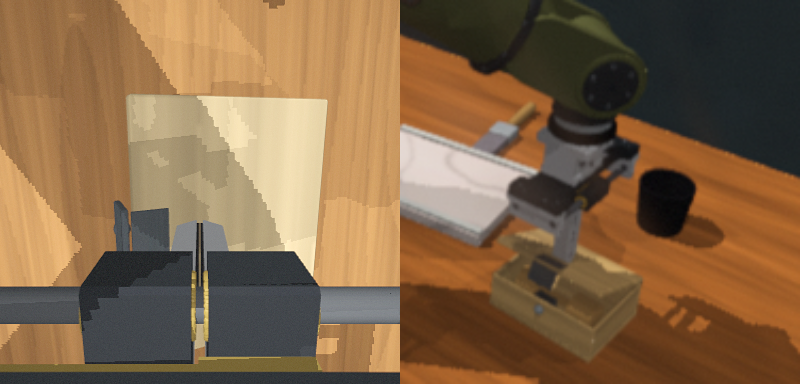

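The lid follows the finger down, to about 0.4 rad, with the tab in over the case. Keep going to the catch.

```bash
python3 -m jog '[{"grip":0,"dx":-0.5,"dy":0.8,"dz":0,"spin":0},{"grip":0,"dx":-1.2,"dy":1.4,"dz":0,"spin":0},{"grip":0,"dx":-2,"dy":1.9,"dz":0,"spin":0},{"grip":0,"dx":-2.6,"dy":2.3,"dz":0,"spin":0},{"grip":0,"dx":-2.6,"dy":2.6,"dz":0,"spin":0},{"grip":0,"dx":-2.6,"dy":2.9,"dz":0,"spin":0}]'; python3 -m jog '[{"grip":0,"dx":0,"dy":0.2,"dz":0,"spin":0},{"grip":0,"dx":0,"dy":0.4,"dz":0,"spin":0},{"grip":0,"dx":0,"dy":0.6,"dz":0,"spin":0},{"grip":0,"dx":0,"dy":0.7,"dz":0,"spin":0}]'
```

```text
clock: 32.17
eef_pos: [387.4, -310.8, 75.9]
eef_rot: [-1.571, 0.001, -0.03]
wrist_force: [-10.1, 3.6, 17.2]
finger_gap: 0.6
clock: 32.67
eef_pos: [387.7, -310.7, 68.5]
eef_rot: [-1.571, -0.0, -0.03]
wrist_force: [-3.6, -0.1, 8.2]
finger_gap: 0.7
```

```bash
python3 -m jog '[{"grip":0,"dx":0,"dy":0.2,"dz":0,"spin":0},{"grip":0,"dx":0,"dy":0.2,"dz":0,"spin":0}]'; python3 -m jog '[{"grip":0,"dx":0,"dy":-3,"dz":0,"spin":0},{"grip":0,"dx":0,"dy":-9,"dz":0,"spin":0},{"grip":0,"dx":0,"dy":-15,"dz":0,"spin":0},{"grip":0,"dx":0,"dy":-17,"dz":6,"spin":0},{"grip":0,"dx":0,"dy":-17,"dz":12,"spin":0},{"grip":0,"dx":0,"dy":-17,"dz":18,"spin":0},{"grip":0,"dx":0,"dy":-17,"dz":18,"spin":0},{"grip":0,"dx":0,"dy":-17,"dz":18,"spin":0}]'; python3 - <<'E'
from h import *
np.set_printoptions(precision=1,suppress=True)
c=snap('side','s20'); w=snap('scene','c20')
o=np.hstack([cv2.resize(w['color'][130:270,90:230],(400,400)),cv2.resize(c['color'][180:330,270:420],(400,400))])
cv2.imwrite('pics/v20.png',o[...,::-1])
P=[(369,-235,60.5),(369,-385,60.5),(377,-310,40)]
print(proj(c,P)-[270,180],)
E
```

```text
clock: 32.92
eef_pos: [387.8, -310.8, 68.0]
eef_rot: [-1.572, -0.0, -0.029]
wrist_force: [-10.3, 6.0, 24.0]
finger_gap: 0.8
clock: 33.92
eef_pos: [393.2, -130.9, 236.5]
eef_rot: [-1.571, -0.0, -0.029]
wrist_force: [-0.3, -0.1, 0.2]
finger_gap: 0.4
[[ 41.2  87.6]
 [ 90.5 114.2]
 [ 65.7 104.5]]
```

No more pictures can be viewed, so I'll check numerically that the lid is shut (shut and 0.1 rad ajar differ by about 4 px).

```bash
python3 - <<'E'
from h import *
np.set_printoptions(precision=1,suppress=True)
c=snap('side'); g=cv2.cvtColor(c['color'],cv2.COLOR_RGB2GRAY)
for y in (-260,-285,-345,-365):
    P=lambda a,L,t:(492-L*np.cos(a)+t*np.sin(a)-(y+310)*-.0175,y,52.5+L*np.sin(a)+t*np.cos(a))
    q=proj(c,[P(0,123,8),P(0,123,0),P(.1,123,8),P(.1,123,0),P(0,115,-25)])
    col=int(round(q[0,0])); r=int(q[0,1])
    print(y,'col',col,'shut top/under',q[:2,1],'ajar',q[2:4,1]); print('  rows',r-10,g[r-10:r+12,col])
w=snap('wrist','w21')
E
```

```text
-260 col 319 shut top/under [271.6 273.8] ajar [267.8 270.2]
  rows 261 [154 177 187 192 197 200 202 198 192 189 170 128  94  74  76  86  93 109
 118 120 119 112]
-285 col 327 shut top/under [275.9 278.1] ajar [272.1 274.5]
  rows 265 [186 181 156 144 176 199 202 200 198 195 185 151 110  85  71  72  75  75
  79  79  79  98]
-345 col 346 shut top/under [286.8 289.1] ajar [282.9 285.4]
  rows 276 [113 112 115 119 122 125 125 124 120 118 109  95  83  77  79  83  91  93
  96  93  89  87]
-365 col 353 shut top/under [290.6 292.9] ajar [286.7 289.2]
  rows 280 [111 113 115 121 121 124 125 122 117 115 110  97  83  78  78  82  90  94
  94  89  86  86]
```

The lid's edge falls at rows 271.5, 276, 287 and 291.5, which matches the shut prediction and not the ajar one. Handing in.

```bash
python3 -c "
from cell import ticket,monitor
s=monitor.read_state();print(s['clock'],s['wrist_force']);print(ticket.sign_off())"
```

```text
34.125 [-0.54251367 -0.38534023 -0.4471828 ]
the job is handed in; nothing more can be done
None
```

The job is done and handed in at 34.1 s of the 72 s. The left roller (+y) rolls true and is in the plywood case. The right one (-y) lifts and is in the steel tray. The case lid is shut past its catch.

**Rolling:** I pushed each roller by its neck up to the far strip and left the left one there while I tried the right one. I judged them by barrel width in the wrist camera. The left one stayed at 82–83 px. The right one went from 97 to 86 to 97 px over a half turn, so it is the oval one. I did not measure the 3.5 mm lift itself.

**Last checks:**
- **Tray:** the picture taken after release shows the oval roller flat in the right-most tray.
- **Case:** the same picture shows the true roller inside the case by the lid.
- **Bystanders:** in that picture the jar, pot and brush had not moved. Afterwards the arm only worked at the case.
- **Lid:** the finger pressed it down to the height I had worked out for shut, where it met a firm stop at about 25 N. With the arm clear, the lid edge in the side camera matched shut within about 1 px; it would be about 4 px off if ajar. This check was by numbers only, because the picture limit blocked the final look.

One move was refused early on for rows with missing fields, and I retyped it; nothing moved. No other check failed or disagreed.

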